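# Unlock the praline dish and hold it up

### The arm

A 7-joint arm with a two-finger parallel gripper is mounted at the origin on a cart in front of the work surface, level with it; the furniture and walls round the work are solid. World frame = base frame: x ahead of the robot, y to its left, z up, the work surface at z = 0. Lengths are in mm, angles in rad, forces in N, time in s.
With the tool pointing down it reaches from about 400 to 875 mm from the base axis. Payload 19.3 kg.
Tool frame: the origin (TCP) lies at the very end of the fingers, on their centre line; the grasp point (between the pads) lies 19 mm behind it (grip_point_offset is the z of the grasp point in the tool frame, in mm); z points along the fingers, y is the line along which they close (so a half turn about z gives the same grasp; the last joint's range is limited). The gripper opens to 85 mm and grips with 20 to 120 N. Pads are 22 mm wide; open, the fingers measure 114 mm over their backs; the gripper's body (76 mm by 85 mm) begins 54 mm behind the grasp point. The pads swing forward as they close: fully open they stand 13 mm farther back than shut.
Start: joints at [1.204, 0.521, -0.036, 1.599, 0.021, 1.021, -0.113], TCP at [182.76, -597.673, 231.291] pointing down, gripper open.
Joint ranges: [-2.91, 2.91], [-0.3, 2.13], [-1.5, 1.42], [0.17, 2.43], [-1.26, 4.41], [0.16, 1.93], [-2.52, 2.52]. Speed limits (rad/s): [1.89, 1.89, 2.39, 2.39, 3.01, 3.01, 3.01].

### API

Orientations are given as a 3x3 rotation matrix whose columns are the frame's x, y, z axes.
In Python, from workcell import movep, movel, goto_joints, open_gripper, clamp, wait, inverse_kinematics, read_state, camera, PlanningError, finish_job, grip_point_offset gives the robot as it stands. Calls block until the motion is done:
- movep(position, orientation): joint-space move of the TCP to a pose.
- movel(position, frame=None, max_speed=150, guard=None): straight line of the TCP; frame=None keeps the orientation; max_speed is the mean speed in mm/s. With guard (N) it stops when the force on the tool has changed by that much, and returns True; else False.
- goto_joints(angles): joint-space move.
- open_gripper() and clamp(): open the fingers fully, or close them until they stop; the grip force is fixed at half the most.
- wait(seconds).
- inverse_kinematics(position, orientation): joint angles nearest the present ones, or None.
- read_state(): the state.
- camera(name): name is "side" or "top" or "wrist"; returns a dict with "image" (384x512x3 uint8, blue, green, red), "range_z" (384x512 float32, mm along the optical axis (not along the pixel's ray), 0 where there is no reading), "fx", "fy", "cx", "cy" (pixels), "cam_to_world" (4x4, takes a point from camera to world coordinates). Camera axes: x right, y up, looking along -z (the intrinsics and any distortion apply to the point x, -y, -z); pixel columns grow to the right and rows downward; lengths in mm; the calibration is good to about 2 mm. A picture is of the moment at which its call begins.
A pose or a line that the arm cannot do raises PlanningError and nothing moves.
- finish_job(): hands the job in; it is judged then, once.
The state is a dict: "time": time; "qpos": joint angles; "qvel": joint speeds; "joint_efforts": joint torques, N m; "eef_pos": TCP position; "tool_rot": TCP orientation; "ft_force": force on the tool from outside, world axes, zero at the start; "torque": the same for the moment, N m; "finger_gap": finger opening in mm; "gripper_force": force on a finger pad.
Only numpy, scipy, OpenCV 4.12 (cv2) and the standard library are available. Lean on these libraries where they do the work, as an engineer would, in place of code of your own. Each camera call takes 0.05 s, during which the arm holds its last target. There are 200 camera calls.

### The job

The blue dish is locked into its white stand like a bayonet cap. Take it by the wooden grip of its arched handle, turn it about a quarter turn anticlockwise (seen from above) until the handle lines up with the stand's green marks, then lift it straight up out of the stand, turned as it is. Keep the dish level so that the loose gold praline stays in its middle all the while, leave the other things alone, and finish still holding the dish level and still, at least 10 cm up from where it sat and above its stand.

Things in the scene. Friction and masses are not known exactly. Their poses are not given: they have to be found in the camera images.
- stand: White round plastic stand, fixed to the worktop: foot 156 mm across, 33 mm high, bayonet socket in its top, socket floor 20 mm up. Origin: centre of its underside. Its x axis points to one of two red marks on the foot (locked, at 0 and 180 degrees); two green marks lie 87 degrees anticlockwise of the red ones (unlocked).
- dish: Blue dish, 115 mm across, 0.25 kg; origin on its turning axis at its underside. It comes out of the stand only with its x axis 77 to 97 degrees anticlockwise of the stand's x (best 87; hard stop at about 99); elsewhere ledges let it rise only 2 mm. It turns with little friction about its upright axis and is clear of the socket after 13 mm of lift.
- dish_grip (a point): Centre of the wooden grip bar on top of the dish's arched steel handle: 46 mm long along x, 14 mm thick along y, 16 mm high. It is on the dish's turning axis, 98 mm above the dish's underside and 118 mm above the worktop at the start. x runs along the handle, z up. At the start the handle points at the red marks within 7 degrees.
- dish_middle (a point): Middle of the dish's inner floor, 76 mm straight below dish_grip. The floor is a shallow cone rising outward at 7 degrees; a rim 115 mm across stands 16 mm above the middle.
- dish_mark (a point): Point on the dish's rim at the foot of the handle, on the dish's +x side, 55.5 mm from its axis and 60 mm below dish_grip.
- praline_center (a point): Centre of the loose gold ball (praline), 28 mm across, 16 g, that lies in the middle of the dish; its top is about 48 mm below dish_grip. It rolls off the middle when the dish is tilted by more than about 7 degrees or jerked.
- salt_shaker: Salt shaker, 44 mm across, 90 mm high, stands on the worktop; origin at its underside. To be left alone.
- spice_jar: Small glass jar with a light lid, 48 mm across, 62 mm high; origin at its underside. To be left alone.
- coffee_jar: Glass jar, 64 mm across, 100 mm high; origin at its underside. To be left alone.
- teaspoon: Teaspoon, 132 by 26 by 9 mm, lying on the worktop, long along its x; origin at its underside. To be left alone.
There are look-alikes about, which are no part of the job. There is more than one size of the dish; the job needs the larger.

How it is judged (in metres and radians):
On the way:
1. the dish, still in its stand, is turned a quarter turn anticlockwise to the unlocked place (y of dish_mark in the frame of stand above 0.0525 m and z of dish_grip in the frame of stand below 0.124 m), for 0.1 s.
At the end, for the whole second after the job is handed in: The dish is held still in the fingers, at least 95 mm above where it sat and within 80 mm sideways of the stand's axis, not touching the stand, its handle within 20 degrees of the quarter turn, tilted less than 5 degrees; the praline lies within 12 mm of the dish's middle (z of dish_grip in the frame of stand above 0.213 m and horizontal distance between dish_grip and stand below 0.08 m and angle between the x axis of dish_grip and the y axis of stand, either way round below 0.35 rad and angle between dish_middle's own z axis and vertical below 0.09 rad and horizontal distance between praline_center and dish_middle below 0.012 m and distance between praline_center and dish_middle below 0.025 m and contact force between the fingers and dish above 1 N and contact force between dish and stand below 0.1 N and linear speed of dish below 0.03 m/s); the arm keeps its last pose, push and grip.
It fails at once if the praline rolls more than 22 mm from the dish's middle (horizontal distance between praline_center and dish_middle above 0.022 m).
It fails at once if the dish is tilted by more than 10 degrees (angle between dish_middle's own z axis and vertical above 0.175 rad).
It fails at once if another thing on the worktop is moved by more than 30 mm (distance of any of salt_shaker, spice_jar, coffee_jar, teaspoon from where it was at the start of the episode above 0.03 m).
It also fails if it takes over 42 s, if anything falls off the work surface, if the arm or the gripper's body presses on something with over 40 N, if the wrist force passes 120 N, or if a joint passes its speed limit or range.

## Working session

There is one attempt and no reset: what is moved stays moved. The work goes in short steps, each a Python script; the robot and the scene stay as the last script left them, time stands still between calls to the robot, and variables do not carry over. Pictures are saved under pics/ and viewed, at most 10 in all, crops included, and the job is handed in when it is done.

```bash
mkdir -p pics; cat > h.py <<'E'
import numpy as np, cv2
from workcell import *
def pts(c):
    # per-pixel world points from depth
    z=c["range_z"]; v,u=np.mgrid[0:z.shape[0],0:z.shape[1]]
    p=np.stack([(u-c["cx"])/c["fx"]*z,-(v-c["cy"])/c["fy"]*z,-z,np.ones_like(z)],-1)
    w=p@np.array(c["cam_to_world"]).T
    w=w[...,:3]; w[z<=0]=np.nan
    return w
E
python3 - <<'E'
from h import *
a=camera("top");b=camera("side")
np.save("top.npy",a,allow_pickle=True);np.save("side.npy",b,allow_pickle=True)
cv2.imwrite("pics/top.png",cv2.resize(a["image"],(800,600)));cv2.imwrite("pics/side.png",cv2.resize(b["image"],(800,600)))
for c in(a,b):print({k:c[k] for k in c if k not in("image","range_z")}, (c["range_z"]>0).mean())
print(read_state()["time"],grip_point_offset)
print(np.array(read_state()["tool_rot"]).round(3))
E
```

```text
{'fx': 354.43498730716476, 'fy': 354.43498730716476, 'cx': 251.63176505460066, 'cy': 189.25626827670342, 'cam_to_world': array([[-7.98061087e-03,  9.82289770e-01, -1.87198073e-01,
         3.86997887e+02],
       [-9.99923567e-01, -9.60699705e-03, -7.78242001e-03,
         2.44519881e+02],
       [-9.44300289e-03,  1.87121656e-01,  9.82291360e-01,
         9.30725936e+02],
       [ 0.00000000e+00,  0.00000000e+00,  0.00000000e+00,
         1.00000000e+00]])} 0.9960276285807291
{'fx': 361.3281493633035, 'fy': 361.3281493633035, 'cx': 252.3512406914136, 'cy': 194.69467020756497, 'cam_to_world': array([[ 9.35586300e-01,  1.65154755e-01, -3.12093228e-01,
         3.15026845e+02],
       [-3.52310736e-01,  3.77632857e-01, -8.56312192e-01,
        -4.83330974e+02],
       [-2.35673729e-02,  9.11107750e-01,  4.11493921e-01,
         4.64865311e+02],
       [ 0.00000000e+00,  0.00000000e+00,  0.00000000e+00,
         1.00000000e+00]])} 0.99591064453125
0.1 -18.700000000000003
[[ 0.956  0.292 -0.   ]
 [ 0.292 -0.956  0.001]
 [-0.    -0.001 -1.   ]]
```

View pics/top.png

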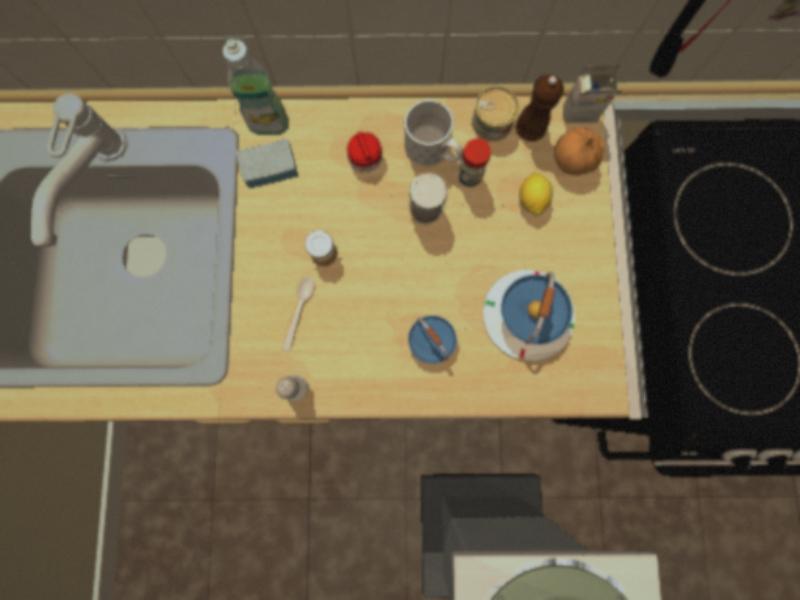

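View pics/side.png

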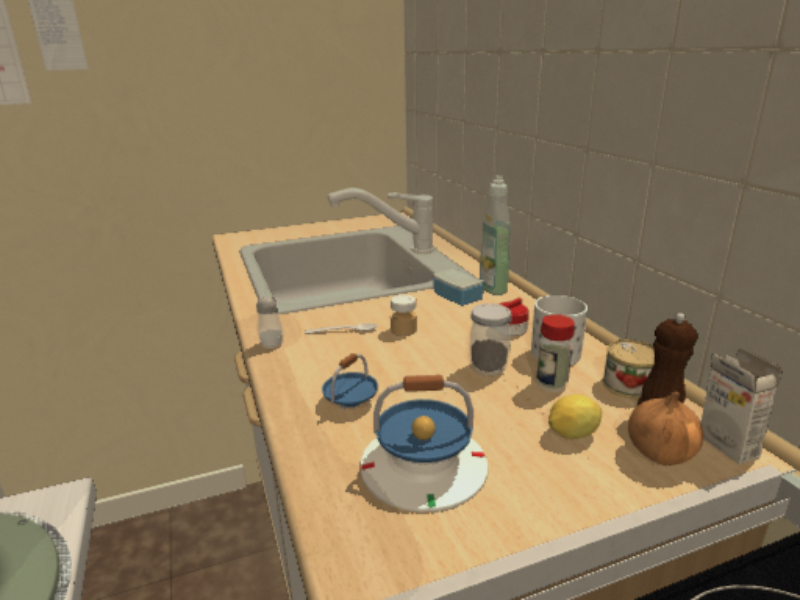

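Top view (800x600): candidates are the large blue dish in the white stand at (537,308) with gold ball and orange-brown grip (543,308), and the small dish without a stand at (432,340). The red lid (365,150) and brown mill are unlike. I choose the one in the stand. The side view agrees: stand dish at (424,430) with grip (424,383), small dish at (350,390).

```bash
python3 - <<'E'
from h import *
for n in("top","side"):
    c=np.load(n+".npy",allow_pickle=True).item(); w=pts(c); im=c["image"]
    hsv=cv2.cvtColor(im,cv2.COLOR_BGR2HSV); H,S,V=[hsv[...,i].astype(int) for i in range(3)]
    roi=np.zeros(H.shape,bool)
    (x0,y0,x1,y1)=(480,262,585,372) if n=="top" else (350,365,500,515)
    roi[int(y0*.64):int(y1*.64),int(x0*.64):int(x1*.64)]=1
    for k,m in dict(red=((H<6)|(H>172))&(S>140),green=(H>45)&(H<85)&(S>90),grip=(H>=3)&(H<16)&(S>110)&(w[...,2]>95),blue=(H>95)&(H<120)&(S>110),white=(S<60)&(V>120)&(w[...,2]<15)).items():
        m=(m&roi).astype(np.uint8); N,L,st,ce=cv2.connectedComponentsWithStats(m)
        for i in range(1,N):
            if st[i,4]<5: continue
            P=w[L==i]; print(n,k,st[i,4],(ce[i]/.64).round(0),"med",np.nanmedian(P,0).round(1),"mm",((np.nanmin(P,0)+np.nanmax(P,0))/2).round(1))
            if k=="grip":
                q=P[~np.isnan(P[:,0]),:2]; d=np.linalg.svd(q-q.mean(0))[2][0] if len(q)>3 else 0; print("  dir",np.degrees(np.arctan2(d[1],d[0])))
    cr=im[int(y0*.64):int(y1*.64),int(x0*.64):int(x1*.64)]; cv2.imwrite(f"pics/crop_{n}.png",cv2.resize(cr,None,fx=5,fy=5,interpolation=cv2.INTER_CUBIC))
E
```

```text
top red 8 [521. 354.] med [462.4  39.8   7.3] mm [463.8  40.    8.7]
top green 7 [490. 302.] med [548.6  89.8   9.5] mm [549.7  88.9   8.9]
top grip 103 [546. 302.] med [529.8  25.4 124.6] mm [530.1  25.3 123. ]
  dir 160.9650296206923
top white 681 [501. 313.] med [525.2  72.9   7.4] mm [534.2  57.    4.6]
top white 9 [542. 273.] med [600.1  -4.7   3.3] mm [600.5  -3.6   3.2]
top white 8 [559. 282.] med [585.2 -31.5   1.1] mm [584.2 -31.9   3.3]
top white 25 [572. 312.] med [528.9 -50.1   6.1] mm [535.4 -49.7   3.6]
top white 140 [546. 346.] med [473.6   4.7   7.4] mm [480.5  -8.4   7.8]
side red 17 [477. 454.] med [596.2   5.4   9.5] mm [596.5   6.3  10.5]
side red 20 [368. 465.] med [464.7  36.8   9.4] mm [465.4  37.8   9.1]
side green 27 [430. 500.] med [511.9 -44.6   9.3] mm [511.3 -43.7   9.5]
side grip 243 [423. 382.] med [530.   17.4 122.8] mm [529.9  20.3 119.9]
  dir -19.626099411686248
side white 1914 [424. 480.] med [507.4 -18.9   9.3] mm [530.5  14.6   8.4]
```

View pics/crop_top.png

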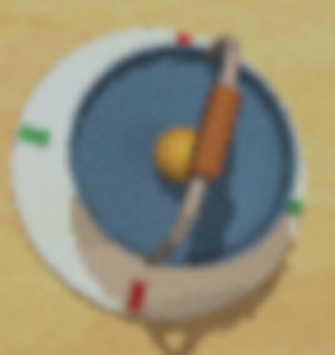

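Crop (5x): it shows the large dish with its ball in the middle, red marks at (183,40) and (136,297), green marks at (33,135) and (295,207), and the orange grip at (215,133). Marks give the stand at about (530,22.5) with yaw -14°, and the handle near -19°. Next I check IK and go above it.

```bash
cat >> h.py <<'E'
def R(deg):
    a=np.radians(deg); c,s=np.cos(a),np.sin(a)
    return np.array([[c,s,0],[s,-c,0],[0,0,-1.]])
E
python3 - <<'E'
from h import *
for y in (-17,163):
    for d in (0,95):
        for z in (99,230):
            q=inverse_kinematics([530,22.5,z],R(y+d)); print(y,d,z,None if q is None else np.round(q,3))
E
```

```text
-17 0 99 [-0.013  0.565 -0.191  1.951  0.171  0.642 -2.179]
-17 0 230 [ 0.14   0.394 -0.386  1.836  0.179  0.946 -2.192]
-17 95 99 [ 0.205  0.6   -0.489  1.939  0.423  0.704 -0.749]
-17 95 230 [ 0.315  0.43  -0.623  1.827  0.298  0.979 -0.643]
163 0 99 [ 0.41   0.679 -0.79   1.929  0.661  0.814  0.528]
163 0 230 [ 0.468  0.486 -0.847  1.82   0.421  1.027  0.728]
163 95 99 [-0.854  0.94   1.131  1.991 -1.072  0.983 -2.513]
163 95 230 [ 0.699  0.676 -1.271  1.81   0.697  1.198  2.141]
```

```bash
python3 - <<'E'
from h import *
movep([530,22.5,230],R(-17))
s=read_state();print(s["time"],s["qpos"],s["eef_pos"])
c=camera("wrist");np.save("w.npy",c,allow_pickle=True)
w=pts(c);im=c["image"];cv2.imwrite("pics/w.png",im)
hsv=cv2.cvtColor(im,cv2.COLOR_BGR2HSV); H,S,V=[hsv[...,i].astype(int) for i in range(3)]
for k,m in dict(red=((H<6)|(H>172))&(S>140)&(w[...,2]<30),green=(H>45)&(H<85)&(S>90),grip=(H<16)&(S>100)&(w[...,2]>105)&(w[...,2]<140)).items():
    N,L,st,ce=cv2.connectedComponentsWithStats(m.astype(np.uint8))
    for i in range(1,N):
        if st[i,4]<40: continue
        P=w[L==i];P=P[~np.isnan(P[:,0])]
        r=cv2.minAreaRect(P[:,:2].astype(np.float32))
        print(k,st[i,4],ce[i].round(),np.median(P,0).round(1),[np.round(x,1) for x in r])
        if k=="grip":
            t=P[P[:,2]>120]; d=np.linalg.svd(t[:,:2]-t[:,:2].mean(0),full_matrices=False)[2][0];print(np.degrees(np.arctan2(d[1],d[0])),t.mean(0))
E
```

```text
2.6167 [ 0.14126703  0.39417997 -0.38541245  1.83565824  0.17926484  0.94592297
 -2.1910781 ] [530.03779123  21.77790726 229.93307574]
red 55 [254. 113.] [595.6   6.7   8.6] [array([595.6,   7. ]), array([ 6.5, 13.7]), np.float64(73.0)]
grip 600 [257. 187.] [531.7  21.8 125.3] [array([530.9,  21.9]), array([13.2, 44.3]), np.float64(72.1)]
161.5480802688206 [531.61143268  21.92796582 125.23761415]
```

View pics/w.png

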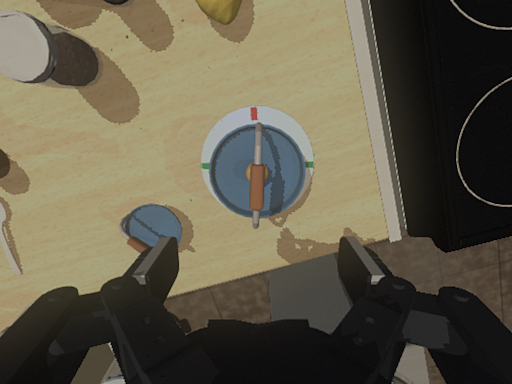

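The wrist view shows the grip at (257,187) inside the stand dish, with the red mark ahead at (254,113) and green marks at (205,166) and (309,165). The grip is at (530.7,22.2) with yaw -18.3°. I descend and clamp.

```bash
python3 - <<'E'
from h import *
movel([530.7,22.5,230],frame=R(-18.3))
print(movel([530.7,22.5,99],max_speed=80,guard=8))
s=read_state();print(s["time"],s["eef_pos"],s["ft_force"])
clamp();wait(0.3)
s=read_state();print(s["time"],s["eef_pos"],s["ft_force"],s["torque"],s["finger_gap"],s["gripper_force"],s["qpos"])
c=camera("side");cv2.imwrite("pics/s2.png",cv2.resize(c["image"][210:345,190:350],None,fx=4,fy=4))
E
```

```text
False
4.7 [530.91863181  22.53557695  99.36916885] [-0.75601738 -0.58364777  0.16758219]
5.65 [530.75756179  22.47366275  99.0623967 ] [-0.77436751  0.1980948   4.35798844] [0.0050354  0.1457173  0.04565442] 13.218995447955647 58.9920437335968 [ 0.08431812  0.57651324 -0.32272254  1.94348745  0.28397366  0.6651707
 -2.3049525 ]
```

View pics/s2.png

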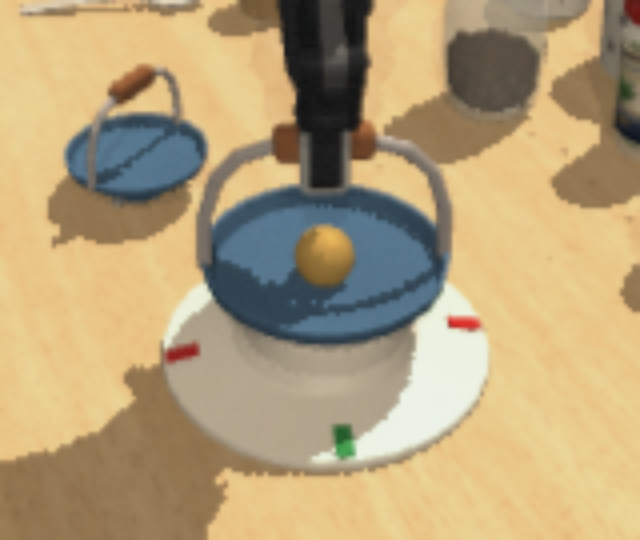

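The crop shows the fingers on the grip at (325,150) and the praline central at (325,255). I turn in steps while watching forces.

```bash
python3 - <<'E'
from h import *
q=np.array(read_state()["qpos"]);q0=q.copy()
for d in (8,20,35,50,65,78,91):
    q=q0.copy();q[6]+=np.radians(d);goto_joints(q)
    s=read_state();r=s["tool_rot"];print(d,round(s["time"],2),np.round(s["eef_pos"],1),np.round(s["ft_force"],1),np.round(s["torque"],2),np.degrees(np.arctan2(r[1][0],r[0][0])).round(1),np.degrees(np.arccos(-r[2][2])).round(2))
    if np.linalg.norm(s["ft_force"])>30 or abs(s["torque"][2])>2: break
wait(.2)
c=camera("side");cv2.imwrite("pics/s3.png",cv2.resize(c["image"][210:345,190:350],None,fx=4,fy=4))
E
```

```text
8 5.97 [530.8  22.6  99.1] [-0.2  0.   4.1] [-0.03 -0.    0.03] -10.5 0.01
20 6.29 [530.8  22.5  99.1] [-0.5  0.4  3.7] [-0.04 -0.01  0.05] 1.3 0.01
35 6.66 [530.8  22.5  99.1] [0.3 0.8 3. ] [-0.03 -0.06  0.04] 16.2 0.01
50 7.03 [530.8  22.5  99.1] [-0.4 -0.3  4.4] [-0.04 -0.03  0.04] 31.2 0.01
65 7.39 [530.8  22.5  99.1] [0.6 0.2 4.4] [-0.06  0.    0.06] 46.2 0.01
78 7.73 [530.8  22.5  99.1] [ 0.4 -0.6  4.5] [-0.05 -0.02  0.1 ] 59.2 0.01
91 8.07 [530.8  22.5  99.1] [ 0.8 -0.1  3.9] [ 0.01 -0.    0.06] 72.2 0.01
```

View pics/s3.png

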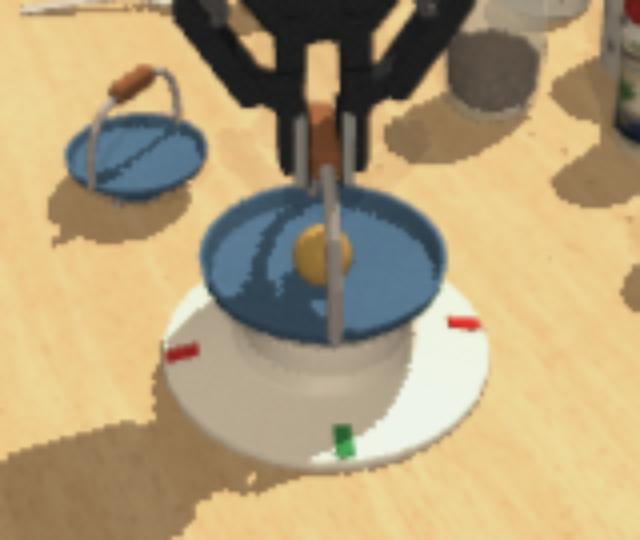

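The handle foot at (335,335) now lines up with the green mark (344,440), and the praline is still central. I lift slowly, first with a guard.

```bash
python3 - <<'E'
from h import *
g=movel([530.8,22.5,104],max_speed=12,guard=12)
s=read_state();print(g,s["time"],s["eef_pos"],s["ft_force"],s["torque"])
if not g:
    g=movel([530.8,22.5,116],max_speed=15,guard=12)
    s=read_state();print(g,s["time"],s["eef_pos"],s["ft_force"],s["torque"])
if not g:
    movel([530.8,22.5,217],max_speed=30); wait(.5)
    s=read_state();print(s["time"],s["eef_pos"],s["ft_force"],s["torque"],s["finger_gap"],s["gripper_force"])
c=camera("side");cv2.imwrite("pics/s4.png",cv2.resize(c["image"][140:345,170:370],None,fx=2.9,fy=2.9))
E
```

```text
False 8.8833 [530.75593512  22.479519   103.9838899 ] [-1.08329897  0.33445546 -2.73659376] [0.03607823 0.01004882 0.00208696]
False 9.8333 [530.73575049  22.44952683 115.92772081] [-4.49211194e-04 -2.34801618e-02 -2.55616320e+00] [ 0.00812865  0.05053797 -0.05737626]
13.85 [530.82964799  22.52431909 217.00611187] [-0.30224504 -0.48577377 -2.76151279] [ 0.01180097 -0.02122001  0.00862917] 12.999394071258155 58.47847402095795
```

View pics/s4.png

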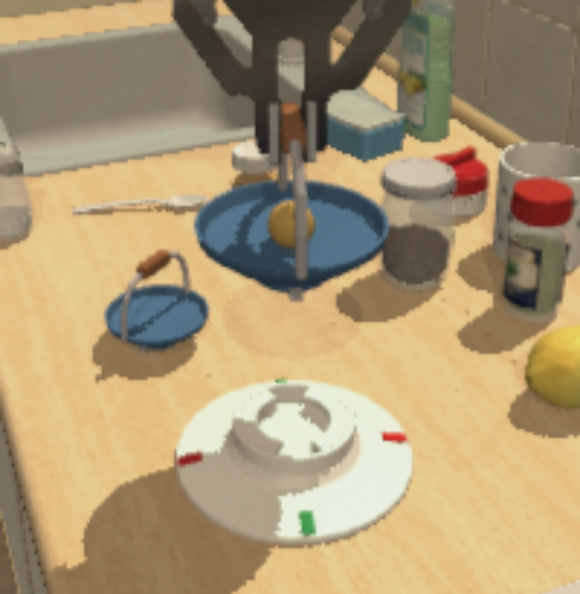

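The dish is free, level and held 118 mm up; the weight of 2.7 N fits, and the praline is central at (291,223).

```bash
python3 -c "
from workcell import *
print(finish_job())"
```

```text
the job is handed in; nothing more can be done
None
```

The job is handed in: the dish was turned 91° anticlockwise to the green marks and lifted straight up 118 mm. It is held level and still above its stand with the praline in the middle; the judge's result was not shown.

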